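# Hold the setup key switch on

## Robot

A 6-joint arm with a two-finger parallel gripper is mounted at the origin on a cart in front of the work surface, level with it; the furniture and walls round the work are solid. World frame = base frame: x ahead of the robot, y to its left, z up, the work surface at z = 0. Lengths are in m, angles in rad, forces in N, time in s.
With the tool pointing down it reaches from about 0.35 to 0.975 m from the base axis. Payload 4.9 kg.
Tool frame: the origin (TCP) lies midway between the tips of the shut fingers; the grasp point (between the pads) lies 19 mm behind it; z points along the fingers, y is the line along which they close (so a half turn about z gives the same grasp; the last joint's range is limited). The gripper opens to 85 mm and grips with 20 to 120 N. Pads are 22 mm wide; open, the fingers measure 114 mm over their backs; the gripper's body (76 mm by 85 mm) begins 54 mm behind the grasp point. The pads swing forward as they close: fully open they stand 13 mm farther back than shut.
Start: joints at [-1.441, 0.053, 1.613, -0, 1.476, -0.119], TCP at [0.154, -0.606, 0.205] pointing down, gripper open.
Joint ranges: [-3.01, 3.01], [-1.01, 2.22], [0.06, 2.58], [-1.02, 4.17], [0.09, 2.62], [-3.14, 3.14]. Speed limits (rad/s): [2.57, 2.57, 3.14, 3.14, 3.14, 3.14].

## Interface

Orientations are given as a rotation vector (axis times angle).
In Python, from station import ctrl, optics, job gives the robot as it stands.
- The arm moves only by the shell command python3 -m jog 'ROWS' [OPENING] [FORCE]. ROWS is JSON, a list of rows, each a list of 2 entries, a list of its own where there are three numbers: the shift along the tool's x, y, z in m, then the turn, a rotation vector about the tool's x, y, z in rad. A call has 1 to 5 rows; each row is the pose to reach, as a shift and turn from the pose commanded when the call began, along the tool's axes at that moment; what a row does not reach only later rows make up. A row lasts 1/10 s, in which the tool goes at most 50 mm and 8.59 degrees, less where a joint would pass 70% of its speed; a pose out of reach is approached as far as the arm can. A call with a gripper value outside its range is refused whole. OPENING is the opening, from 0 (shut) to 1 (fully open), set as the call begins (- or left out, the last holds). The fingers move at their own pace and stop on an object; FORCE is the grip in N (left out, the last holds). Time passes only in rows, so rows that repeat a pose let the fingers close. It gives the time, the measured TCP pose, the force, the opening and the grip force at its end, in the units of the state.
- ctrl.get_obs(): the state, without advancing time (a new reading comes with each control period).
- optics.get_image(name): name is "scene" or "top" or "wrist"; returns a dict with "image" (384x512x3 uint8, blue, green, red), "fx", "fy", "cx", "cy" (pixels), "rvec" (rotation vector, rad) and "tvec" (3), from world to camera coordinates, as OpenCV has them; the wrist camera has in their place "mount" (4x4, takes a point from camera to tool coordinates, whose origin is the TCP and whose axes are the flange's). Camera axes: x right, y down, z forward; pixel columns grow to the right and rows downward; lengths in m; the calibration is good to about 2 mm. A picture is of the moment at which its call begins: read the wrist's pose just before it. There is no depth.
- job.finish_job(): hands the job in; it is judged then, once.
The state is a dict: "t": time; "q": joint angles; "dq": joint speeds; "effort": joint torques, N m; "tool_pos": TCP position; "tool_rot": TCP orientation; "contact_force": force on the tool from outside, world axes, zero at the start; "wrist_torque": the same for the moment, N m; "opening": finger opening in m; "grip_force": force on a finger pad.
Only numpy, scipy, OpenCV 4.12 (cv2) and the standard library are available. Lean on these libraries where they do the work, as an engineer would, in place of code of your own. Each camera call takes 0.05 s, during which the arm holds its last target. There are 200 camera calls.

## Task

Take the setup key (the one with the round ring-shaped head and the flat bit) out of the wooden stand and push it fully home into the key switch; do not force it past the sticky discs inside, but press lightly while rocking it clockwise by up to some 25 degrees and back. Then turn it clockwise about a quarter turn to its stop and keep holding it there against the return spring: finish while still gripping the turned key. Leave the square-headed key in the stand and everything else where it is.

Things in the scene. Friction and masses are not known exactly. Their poses are not given: they have to be found in the camera images.
- setup_key: Steel key to use, upright in a slot of the stand; about 85 g. Origin: middle of its collar's underside, z up. Collar 22 mm across, 5 mm thick; on it a flat ring-shaped head 34 mm across, 10 mm thick along y (grip it across this). Below: stem 6 mm thick, then from 32 to 50 mm down a flat, blunt bit 20 mm along x and 6 mm along y. A half turn about z makes no difference.
- key_head (a point): Centre of the setup key's ring head, 30 mm above the key's origin (head spans 13 to 47 mm, hole 12 mm). Axes as the key's.
- rod_key: The other key, to be left alone in the stand: square head 34 x 34 mm, 10 mm thick, and a plain round rod 8 mm thick and 50 mm long in place of the bit; otherwise like the setup key.
- key_stand: Fixed wooden block, 125 (x) x 60 (y) x 60 mm high, origin under its centre. Two slots in its top, 24 mm along x by 10 mm along y, at x = -35 and +35 mm; the keys' collars rest on its top at 60 mm. Either key may stand in either slot.
- key_switch: Fixed grey box, aluminium top plate; 84 x 84 mm (foot 90), 70 mm high, origin under its centre. Two black ticks on top mark the rest direction (x) and the turned one (-y). Under the 12 mm plate lie two discs, then, 33 mm below the mouth, the rotor with a slot 23 x 9 mm along x. The key turns fully only with the bit below both discs: collar down on the plate. Key on switch: at most 50 N.
- keyway_mouth (a point): Middle of the keyway's mouth on the switch's top, 70 mm above the table; axes as the key_switch's. The keyway is a vertical waisted slot (bow tie) 26 mm long along x, 10 mm wide at the middle and 20 mm at its ends: the bit has 2 mm play at the waist and can rock about 0.5 rad each way. When the key is home its origin lies here.
- disc_upper (a joint): Hidden sticky disc, 7 mm thick, top 14 mm below the mouth, slot 24 x 10 mm; rad, 0 in line with the keyway's x, grows clockwise from above; limits +-0.62, starts 0.5 to 0.6. A straight push lands the bit on it. Pressing with some 5 to 15 N while rocking the key from 0 to 0.45 rad clockwise and back lets the bit in; the disc then turns along with the key (0.12 Nm).
- disc_lower (a joint): A second such disc, top 23 mm below the mouth; starts at -0.2 to -0.1, so the bit passes it as the key is rocked back to about 0 or slightly past it. The bit then enters the rotor's slot with the key near 0.
- rotor (a joint): Turn of the hidden rotor, rad: 0 at rest, grows clockwise seen from above, stops at 1.4. A spring drives it back: about 0.05 Nm at rest, 0.13 Nm at the stop. The key has about 0.15 rad play in it, so it reaches the stop with the key turned about 1.55 from the rest direction.
- gauge_block: Loose steel block 30 x 50 x 20 mm, bystander.
- collet_nut: Loose dark collet nut, 35 mm across, 18 mm high, bystander.
- air_coupling: Loose brass air coupling, 24 mm across, 58 mm high, bystander.
- wax_tin: Loose round blue tin, 70 mm across, 34 mm high, bystander.
Mind the look-alikes: they are no part of the job. What is shaped like the key_switch but blue is not meant.

How it is judged:
On the way, in this order (a step that is already met when the one before it is completed fails the run):
1. the setup key is lifted out of the stand (height (world z) of setup_key above 0.115 m and contact force between the fingers and setup_key above 1 N), for 0.1 s.
2. the setup key is fully home in the key switch, not yet turned (z of setup_key in the frame of keyway_mouth below 0.004 m and horizontal distance between setup_key and keyway_mouth below 0.005 m and value of joint rotor below 0.7 rad), for 0.05 s.
3. the key is turned to its stop and held there (value of joint rotor above 1.2 rad and contact force between the fingers and setup_key above 1 N), for 0.5 s.
At the end, for the whole second after the job is handed in: The setup key is home in the key switch (collar within 5 mm of the top plate and 6 mm of the keyway's middle, upright within 0.12 rad), gripped by the fingers and at rest, and the rotor is held at more than 1.2 rad of its 1.4 rad turn; the square-headed key is still in its slot (all of step 3 and z of setup_key in the frame of keyway_mouth below 0.005 m and horizontal distance between setup_key and keyway_mouth below 0.006 m and angle between setup_key's own z axis and vertical below 0.12 rad and linear speed of setup_key below 0.02 m/s and distance of rod_key from where it was at the start of the episode below 0.015 m); the arm keeps its last pose, push and grip.
It fails at once if the key is forced: more than 50 N between key and switch (contact force between setup_key and key_switch above 50 N).
It fails at once if the square-headed key is taken or knocked (distance of rod_key from where it was at the start of the episode above 0.015 m).
It fails at once if a bystander is moved more than 30 mm (distance of any of gauge_block, collet_nut, air_coupling, wax_tin from where it was at the start of the episode above 0.03 m).
It also fails if it takes over 58 s, if anything falls off the work surface, if the arm or the gripper's body presses on something with over 40 N, if the wrist force passes 120 N, or if a joint passes its speed limit or range.

## Working session

There is one attempt and no reset: what is moved stays moved. The work goes in short steps, Python scripts to look and compute and a shell command to move; the robot and the scene stay as the last step left them, time stands still between calls to the robot, and variables do not carry over. Pictures are saved under pics/ and viewed, at most 10 in all, crops included, and the job is handed in when it is done.

```bash
mkdir -p pics; ls; python3 - <<'E'
from station import ctrl, optics, job
import cv2,numpy as np
o=ctrl.get_obs();print({k:np.round(v,3).tolist() for k,v in o.items()})
a={}
for n in ("scene","top"):
    d=optics.get_image(n);a[n]=d;cv2.imwrite(f"pics/{n}0.png",d["image"]);print(n,d["fx"],d["cx"],d["cy"],d["rvec"],d["tvec"])
d=optics.get_image("wrist");print(d["mount"],d["fx"],d["cx"],d["cy"])
np.savez("cams.npz",**{n+k:a[n][k] for n in a for k in a[n]})
E
```

```text
pics
{'t': 0.0, 'q': [-1.441, 0.053, 1.614, 0.0, 1.476, -0.119], 'dq': [0.001, 0.0, 0.001, -0.0, 0.001, -0.001], 'effort': [-0.0, -39.368, -37.017, -0.0, 0.007, -0.0], 'tool_pos': [0.154, -0.605, 0.203], 'tool_rot': [-3.115, -0.39, -0.0], 'contact_force': [-0.603, -0.472, 0.08], 'wrist_torque': [0.041, 0.014, -0.009], 'grip_force': 0.0, 'opening': 0.085}
scene 455.3813464922717 244.20426366568992 195.71657209384034 [ 1.41022932 -2.2671677   0.77020731] [0.21883923 0.42761158 1.19307246]
top 436.89770584535006 255.5072131836132 200.9999134922221 [ 2.19605437 -2.14998496  0.08229677] [-0.02840421  0.5352184   1.7095462 ]
[[-3.10361568e-04 -9.56588301e-01 -2.91442493e-01  7.40613957e-02]
 [ 9.99999946e-01 -2.65953225e-04 -1.91989186e-04  2.43754956e-04]
 [ 1.06144538e-04 -2.91442537e-01  9.56588332e-01 -1.69825682e-01]
 [ 0.00000000e+00  0.00000000e+00  0.00000000e+00  1.00000000e+00]] 293.5874755499335 255.06922545313813 192.47319941688775
```

View pics/scene0.png

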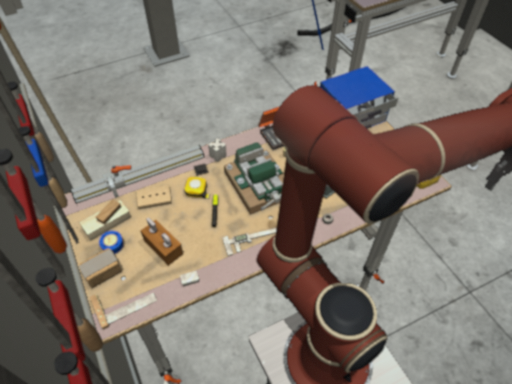

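View pics/top0.png

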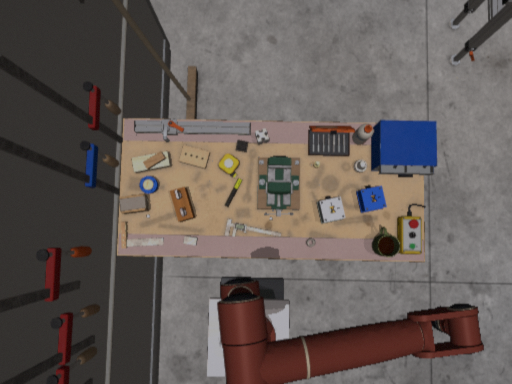

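The scene view shows the wooden stand with two keys at about (162,240). In the top view the stand is at (182,204), the grey switch at (331,209) and the blue decoy box at (371,198). I'll crop these enlarged to identify the keys.

```bash
cat > h.py <<'E'
import numpy as np,cv2
from scipy.spatial.transform import Rotation as R
C=np.load("cams.npz")
def ray(n,u,v,z):
    Rm=R.from_rotvec(C[n+"rvec"]).as_matrix();t=C[n+"tvec"]
    d=Rm.T@np.array([(u-C[n+"cx"])/C[n+"fx"],(v-C[n+"cy"])/C[n+"fy"],1]);c=-Rm.T@t
    return c+d*(z-c[2])/d[2]
def wray(d,o,u,v,z):
    M=d["mount"];Rw=R.from_rotvec(o["tool_rot"]).as_matrix()
    r=Rw@M[:3,:3]@np.array([(u-d["cx"])/d["fx"],(v-d["cy"])/d["fy"],1]);c=np.array(o["tool_pos"])+Rw@M[:3,3]
    return c+r*(z-c[2])/r[2]
E
python3 - <<'E'
from h import *
s=C["sceneimage"];t=C["topimage"]
f=lambda im,x,y,w,h,k:cv2.resize(im[y:y+h,x:x+w],None,fx=k,fy=k,interpolation=cv2.INTER_CUBIC)
a=f(s,130,205,65,65,6);b=f(t,155,175,65,65,6)[:390,:390];c=f(t,300,175,130,65,6)
cv2.imwrite("pics/c1.png",np.vstack([np.hstack([a,b])[:, :780],c])[:,:780] if 0 else cv2.resize(np.vstack([np.hstack([a,b]),c]),(600,600)))
for n,u,v,z in (("top",182,204,.06),("scene",162,240,.06),("top",331,209,.07),("top",371,198,.07)): print(n,ray(n,u,v,z))
E
```

```text
top [0.51488482 0.26767339 0.06      ]
scene [0.5035343  0.27047772 0.06      ]
top [ 0.50684342 -0.30840896  0.07      ]
top [ 0.55250973 -0.46184966  0.07      ]
```

View pics/c1.png

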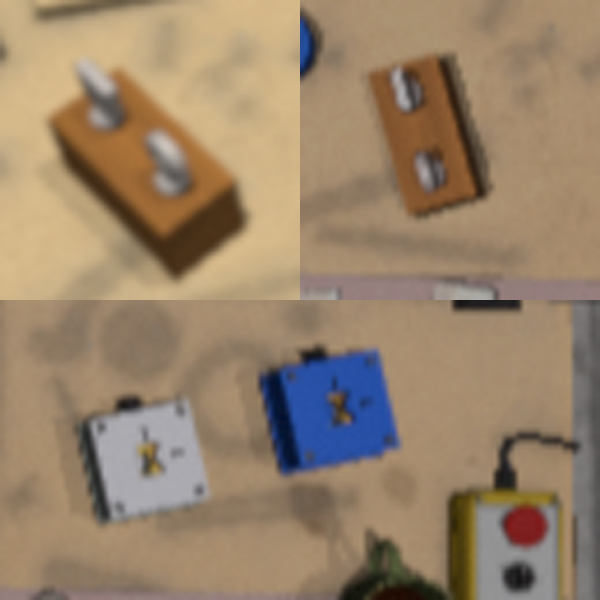

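The upright keys stand at about top (178,194) and (183,212). The heads are too blurred here to tell round from square. The candidates are: near key, far key for the head; grey box (332,210) versus blue box (373,198). The grey box is the switch, with its rest tick towards +x and its turned tick towards -y. I'll go above it first and look, then look at the stand from close by.

```bash
python3 -m jog '[[[0,0,-0.05],[0,0,0]],[[0,0,-0.095],[0,0,0]],[[0.045,-0.02,-0.095],[0,0,0]],[[0.09,-0.04,-0.095],[0,0,0]],[[0.135,-0.06,-0.095],[0,0,0]]]' 1
python3 -m jog '[[[0.045,-0.02,0],[0,0,0]],[[0.09,-0.045,0],[0,0,0]],[[0.135,-0.065,0],[0,0,0]],[[0.18,-0.09,0],[0,0,0]],[[0.225,-0.11,0],[0,0,0]]]'
python3 -m jog '[[[0.03,-0.015,0],[0,0,0]],[[0.055,-0.03,0],[0,0,0]],[[0.055,-0.03,0],[0,0,0]],[[0.055,-0.03,0],[0,0,0]]]'
python3 - <<'E'
from h import *
from station import ctrl,optics
import pickle
o=ctrl.get_obs();d=optics.get_image("wrist");pickle.dump((o,d),open("w1.pkl","wb"))
cv2.imwrite("pics/w1.png",d["image"]);print(o["tool_pos"],o["tool_rot"],o["t"])
E
```

```text
t: 0.65
tool_pos: [0.2708, -0.5134, 0.2999]
tool_rot: [3.117, 0.388, 0.0]
contact_force: [0.6, -0.4, -0.1]
opening: 0.0853
grip_force: 0.0
t: 1.15
tool_pos: [0.4609, -0.3514, 0.2995]
tool_rot: [-3.117, -0.39, 0.0]
contact_force: [-0.3, -0.8, 0.7]
opening: 0.0851
grip_force: 0.0
t: 1.55
tool_pos: [0.5058, -0.3102, 0.2992]
tool_rot: [-3.117, -0.392, 0.001]
contact_force: [-0.5, -0.3, 0.2]
opening: 0.085
grip_force: 0.0
[ 0.50580544 -0.31018902  0.2992494 ] [-3.11681338e+00 -3.91722518e-01  1.42553790e-03] 1.55
```

View pics/w1.png

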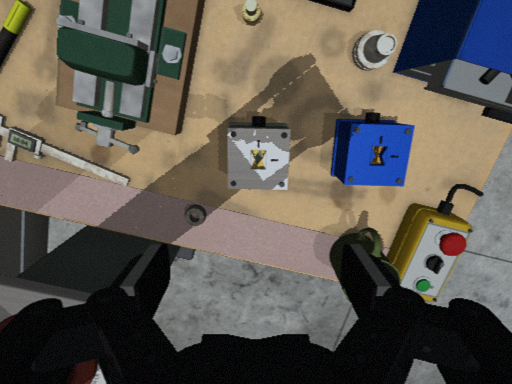

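The grey switch's mouth is at about (259,157), with ticks up and to the right of it. The blue decoy is at (379,155). I'll measure it roughly and go on to the stand.

```bash
python3 -m jog '[[[0.012,-0.047,0],[0,0,0]],[[0.024,-0.094,0],[0,0,0]],[[0.036,-0.141,0],[0,0,0]],[[0.048,-0.188,0],[0,0,0]],[[0.06,-0.235,0],[0,0,0]]]'
python3 -m jog '[[[0.012,-0.047,0],[0,0,0]],[[0.024,-0.094,0],[0,0,0]],[[0.036,-0.141,0],[0,0,0]],[[0.048,-0.188,0],[0,0,0]],[[0.06,-0.235,0],[0,0,0]]]'
python3 -m jog '[[[0.012,-0.046,0],[0,0,0]],[[0.023,-0.092,0],[0,0,0]],[[0.023,-0.092,0.045],[0,0,0]],[[0.023,-0.092,0.09],[0,0,0]],[[0.023,-0.092,0.09],[0,0,0]]]'
python3 -m jog '[[[0,0,0],[0,0,0]],[[0,0,0],[0,0,0]]]'
python3 - <<'E'
from h import *
from station import ctrl,optics
import pickle
o=ctrl.get_obs();d=optics.get_image("wrist");pickle.dump((o,d),open("w2.pkl","wb"))
cv2.imwrite("pics/w2.png",cv2.resize(d["image"],(800,600),interpolation=cv2.INTER_CUBIC));print(o["tool_pos"],o["tool_rot"],o["t"],o["q"])
o,d=pickle.load(open("w1.pkl","rb"))
for p in ((259,157),(233,130),(285,130),(286,184),(233,184)):print(wray(d,o,*p,.07))
E
```

```text
t: 2.1
tool_pos: [0.5053, -0.0677, 0.2998]
tool_rot: [3.117, 0.385, 0.001]
contact_force: [0.3, -1.0, 0.7]
opening: 0.0853
grip_force: 0.0
t: 2.6
tool_pos: [0.5062, 0.175, 0.2999]
tool_rot: [3.117, 0.386, 0.001]
contact_force: [0.8, -0.1, -0.1]
opening: 0.0852
grip_force: 0.0
t: 3.1
tool_pos: [0.5017, 0.2668, 0.2012]
tool_rot: [3.114, 0.388, -0.023]
contact_force: [-0.1, -0.5, -1.8]
opening: 0.0854
grip_force: 0.0
t: 3.3
tool_pos: [0.5079, 0.269, 0.2132]
tool_rot: [-3.117, -0.387, -0.008]
contact_force: [0.7, 0.5, 0.9]
opening: 0.0855
grip_force: 0.0
[0.50790954 0.2690192  0.21324695] [-3.11650593 -0.38725766 -0.00772197] 3.3 [ 3.57666173e-01 -7.50304581e-02  1.72536601e+00 -6.18745655e-05
  1.48621628e+00  1.68121455e+00]
[ 0.51016446 -0.31473393  0.07      ]
[ 0.536757   -0.27199932  0.07      ]
[ 0.55390849 -0.3392319   0.07      ]
[ 0.48244085 -0.36121074  0.07      ]
[ 0.46397905 -0.28886871  0.07      ]
```

View pics/w2.png

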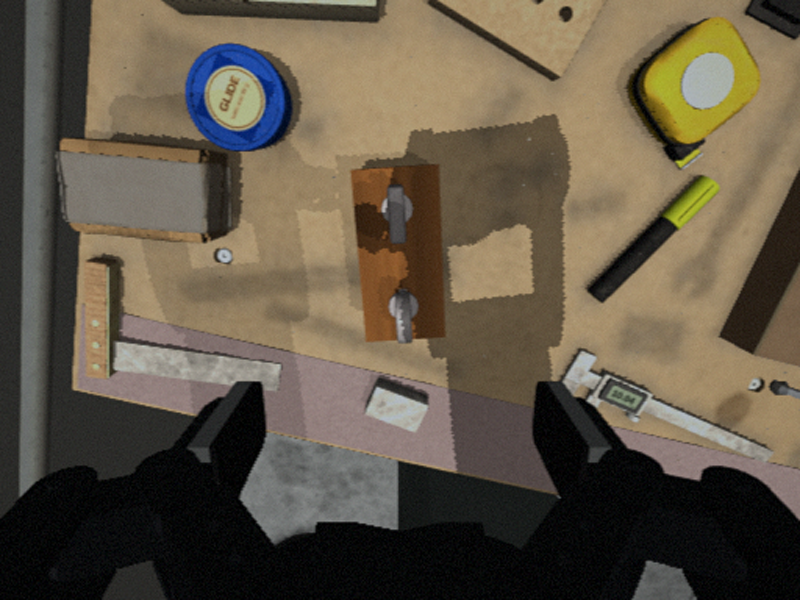

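The stand is at (400,250) on the 800x600 view, with the far key at (397,212) and the near key at (403,312). The near head looks rounded and the far head looks square. I'll check this in one crop.

```bash
python3 - <<'E'
from h import *
import pickle
o,d=pickle.load(open("w2.pkl","rb"))
im=d["image"]
cv2.imwrite("pics/w2c.png",cv2.resize(im[100:225,215:295],None,fx=4.8*.98,fy=4.8*.98,interpolation=cv2.INTER_LANCZOS4))
g=cv2.cvtColor(im,cv2.COLOR_BGR2HSV)
m=((g[...,1]<70)&(g[...,2]>60)).astype(np.uint8);m[:105]=0;m[218:]=0;m[:,:228]=0;m[:,284:]=0
n,l,s,c=cv2.connectedComponentsWithStats(m)
for i in range(1,n):
    if s[i,4]>30:print(s[i],c[i])
# stand outline corners
for p in ((352,171),(439,165),(444,337),(366,342)):print(wray(d,o,p[0]*.64,p[1]*.64,.06))
E
```

```text
[244 120  20  36 457] [253.64551422 135.69365427]
[249 188  19  30 371] [257.8490566 201.1671159]
[0.56647255 0.31624026 0.06      ]
[0.58466468 0.26004689 0.06      ]
[0.46580841 0.2229576  0.06      ]
[0.44748274 0.27905708 0.06      ]
```

View pics/w2c.png

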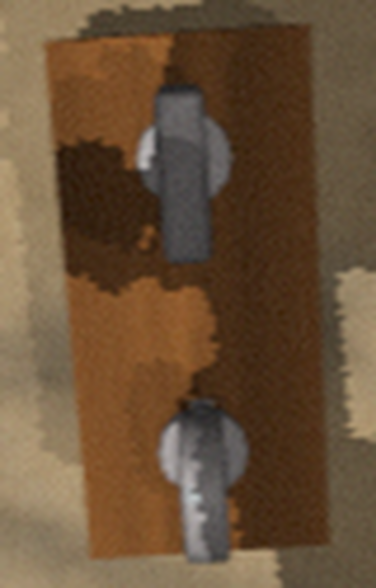

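The far key has a flat-topped square head with crisp corners. The near key, collar at wrist pixel (258,196), has a curved ring head with a hole, so it is the setup key. The stand corners give 124.6 x 59 mm, which matches the description.

```bash
cat >> h.py <<'E'
def go(o,p,yaw):
    "tool shift and turn about tool z, to reach world p with tool x at yaw"
    Rw=R.from_rotvec(o["tool_rot"]).as_matrix();y=np.arctan2(Rw[1,0],Rw[0,0])
    T=np.array([[np.cos(yaw),np.sin(yaw),0],[np.sin(yaw),-np.cos(yaw),0],[0,0,-1]])
    print("shift",np.round(Rw.T@(np.array(p)-o["tool_pos"]),4),"turn",np.round(R.from_matrix(Rw.T@T).as_rotvec(),3),"yaw",round(y,3))
E
python3 - <<'E'
from h import *
from station import ctrl
import pickle
o,d=pickle.load(open("w2.pkl","rb"))
print(wray(d,o,258.4,196.1,.065), wray(d,o,253.9,132.8,.065))
o=ctrl.get_obs();print(o["tool_pos"],o["tool_rot"])
go(o,(.4826,.2591,.15),.303)
E
```

```text
[0.48329646 0.25879256 0.065     ] [0.55069712 0.28097375 0.065     ]
[0.50806357 0.26926866 0.21369614] [-3.116171   -0.38758055 -0.00918137]
shift [-0.0276  0.0037  0.0635] turn [-0.    -0.006 -0.056] yaw 0.247
```

```bash
python3 -m jog '[[[-0.015,0.002,0.02],[0,0,-0.03]],[[-0.0275,0.004,0.04],[0,0,-0.06]],[[-0.0275,0.004,0.065],[0,0,-0.06]],[[-0.0275,0.004,0.08],[0,0,-0.06]],[[-0.0275,0.004,0.08],[0,0,-0.06]]]' 1 60
python3 -m jog '[[[0,0,0],[0,0,0]],[[0,0,0],[0,0,0]],[[0,0,0],[0,0,0]]]'
python3 - <<'E'
from h import *
from station import ctrl
o=ctrl.get_obs();print(o["tool_pos"],o["tool_rot"],o["q"])
go(o,(.483,.259,.074),.31)
E
```

```text
t: 3.85
tool_pos: [0.4799, 0.2582, 0.129]
tool_rot: [3.104, 0.482, -0.003]
contact_force: [-1.1, -0.3, -0.3]
opening: 0.0857
grip_force: 0.0
t: 4.15
tool_pos: [0.4814, 0.2591, 0.1314]
tool_rot: [-3.104, -0.483, -0.004]
contact_force: [-0.3, 0.8, -0.4]
opening: 0.0852
grip_force: 0.0
[0.48138812 0.25905379 0.13140457] [-3.10367828 -0.48299749 -0.00409866] [ 3.57529969e-01 -7.95811856e-02  1.86873324e+00  1.67383136e-05
  1.34977269e+00  1.61955732e+00]
shift [0.0014 0.0005 0.0574] turn [-0.    -0.003 -0.001] yaw 0.309
```

```bash
python3 -m jog '[[[0.0015,0,0.02],[0,0,0]],[[0.0015,0,0.038],[0,0,0]],[[0.0015,0,0.05],[0,0,0]],[[0.0015,0,0.057],[0,0,0]],[[0.0015,0,0.057],[0,0,0]]]' 1 60
python3 -m jog '[[[0,0,0],[0,0,0]],[[0,0,0],[0,0,0]],[[0,0,0],[0,0,0]],[[0,0,0],[0,0,0]],[[0,0,0],[0,0,0]]]' 0 60
python3 -m jog '[[[0,0,0],[0,0,0]],[[0,0,0],[0,0,0]],[[0,0,0],[0,0,0]],[[0,0,0],[0,0,0]]]' 0 60
python3 -c "
from station import ctrl
o=ctrl.get_obs();print(o['tool_pos'],o['tool_rot'],o['contact_force'])"
```

```text
t: 4.65
tool_pos: [0.4812, 0.2589, 0.0719]
tool_rot: [3.104, 0.483, -0.002]
contact_force: [-0.1, -0.4, 0.7]
opening: 0.0857
grip_force: 0.0
t: 5.15
tool_pos: [0.4819, 0.2592, 0.073]
tool_rot: [-3.104, -0.483, -0.001]
contact_force: [-0.2, 0.5, -0.1]
opening: 0.0121
grip_force: 0.0
t: 5.55
tool_pos: [0.482, 0.2593, 0.0732]
tool_rot: [-3.104, -0.483, -0.001]
contact_force: [0.2, 0.5, 1.9]
opening: 0.0076
grip_force: 59.1
[0.48204318 0.25930974 0.073167  ] [-3.10395549e+00 -4.83109651e-01 -1.18370309e-03] [0.18988083 0.4787154  1.91548496]
```

```bash
python3 -m jog '[[[0,0,-0.015],[0,0,0]],[[0,0,-0.035],[0,0,0]],[[0,0,-0.06],[0,0,0]],[[0,0,-0.09],[0,0,0]],[[0,0,-0.12],[0,0,0]]]' 0 100
python3 -m jog '[[[0,0,-0.035],[0,0,0]],[[0,0,-0.07],[0,0,0]],[[0,0,-0.105],[0,0,0]],[[0,0,-0.135],[0,0,0]],[[0,0,-0.135],[0,0,0]]]'
python3 - <<'E'
from h import *
from station import ctrl,optics
import pickle
o=ctrl.get_obs();d=optics.get_image("wrist");pickle.dump((o,d),open("w3.pkl","wb"))
cv2.imwrite("pics/w3.png",d["image"]);print(o["tool_pos"],o["tool_rot"],o["opening"],o["q"],o["contact_force"])
go(o,(.51,-.314,.33),.249)
go(o,(.51,-.314,.33),.31)
E
```

```text
t: 6.05
tool_pos: [0.4811, 0.2588, 0.1938]
tool_rot: [3.104, 0.483, -0.002]
contact_force: [0.3, -0.2, -1.1]
opening: 0.0055
grip_force: 98.9
t: 6.55
tool_pos: [0.4833, 0.2597, 0.3343]
tool_rot: [-3.102, -0.483, -0.015]
contact_force: [-0.1, 0.6, -0.2]
opening: 0.0059
grip_force: 99.0
[0.48329737 0.25965395 0.33428381] [-3.10243288 -0.48280631 -0.014814  ] 0.005858772190122317 [ 3.57432943e-01 -1.80306822e-01  1.62319214e+00 -1.58637799e-04
  1.68910558e+00  1.61944280e+00] [-0.11318166  0.57718594 -0.172699  ]
shift [-0.1489  0.5546  0.0027] turn [-0.001 -0.01   0.06 ] yaw 0.309
shift [-0.1489  0.5546  0.0027] turn [-0.    -0.01  -0.001] yaw 0.309
```

View pics/w3.png

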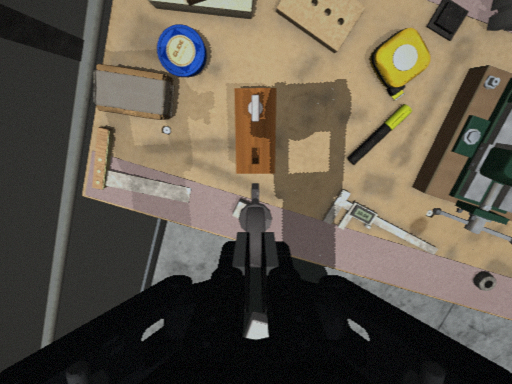

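The ring-headed key is held upright, with its collar at (257,215) and bit at (255,187). Its slot at (255,157) is empty and the square key is still in place. Next I carry it to a spot just short of the switch and look again.

```bash
python3 -m jog '[[[-0.009,0.024,0],[0,0,0]],[[-0.026,0.069,0],[0,0,0]],[[-0.043,0.114,0],[0,0,0]],[[-0.06,0.159,0],[0,0,0]],[[-0.076,0.204,0],[0,0,0]]]'
python3 -m jog '[[[-0.017,0.045,0],[0,0,0]],[[-0.034,0.09,0],[0,0,0]],[[-0.051,0.135,0],[0,0,0]],[[-0.068,0.18,0],[0,0,0]],[[-0.085,0.225,0],[0,0,0]]]'
python3 -m jog '[[[-0.017,0.045,0],[0,0,0]],[[-0.034,0.09,0],[0,0,0]],[[-0.046,0.12,0.02],[0,0,0]],[[-0.048,0.126,0.055],[0,0,0]],[[-0.048,0.126,0.084],[0,0,0]]]'
python3 -m jog '[[[0,0,0],[0,0,0]],[[0,0,0],[0,0,0]],[[0,0,0],[0,0,0]],[[0,0,0],[0,0,0]]]'
python3 - <<'E'
from h import *
from station import ctrl,optics
import pickle
o=ctrl.get_obs();d=optics.get_image("wrist");pickle.dump((o,d),open("w4.pkl","wb"))
im=d["image"];h=cv2.cvtColor(im,cv2.COLOR_BGR2HSV)
print(o["tool_pos"],o["tool_rot"],o["opening"],o["q"],o["contact_force"])
M=np.linalg.inv(d["mount"])
for p in ((.001,0,.0107,1),(.001,0,.0632,1),(0,0,0,1)):
    q=M@np.array(p);print("proj",q[:2]/q[2]*d["fx"]+[d["cx"],d["cy"]])
cv2.imwrite("pics/w4.png",np.vstack([cv2.resize(im[20:220,155:355],(600,600),interpolation=cv2.INTER_CUBIC)]))
E
```

```text
t: 7.1
tool_pos: [0.4699, 0.0401, 0.3254]
tool_rot: [-3.103, -0.484, 0.005]
contact_force: [-0.1, 0.3, 0.6]
opening: 0.0059
grip_force: 99.0
t: 7.6
tool_pos: [0.4573, -0.2, 0.3254]
tool_rot: [-3.102, -0.482, 0.004]
contact_force: [0.7, 0.7, -1.0]
opening: 0.0062
grip_force: 99.0
t: 8.1
tool_pos: [0.4496, -0.3338, 0.2396]
tool_rot: [-3.101, -0.479, 0.005]
contact_force: [0.4, 0.6, -0.4]
opening: 0.006
grip_force: 99.0
t: 8.5
tool_pos: [0.4521, -0.3335, 0.2461]
tool_rot: [3.101, 0.484, 0.003]
contact_force: [0.7, 0.7, -0.4]
opening: 0.006
grip_force: 99.0
[ 0.45212215 -0.33352258  0.24612816] [3.10116365 0.48361551 0.003436  ] 0.0060023449112713 [-7.68009219e-01 -1.21964996e-01  1.71461785e+00 -3.20005066e-05
  1.54527056e+00  4.93387008e-01] [ 0.66656251  0.70736658 -0.39427562]
proj [254.79045343 218.60422749]
proj [254.85060314 194.83512921]
proj [254.77513154 226.51699182]
```

View pics/w4.png

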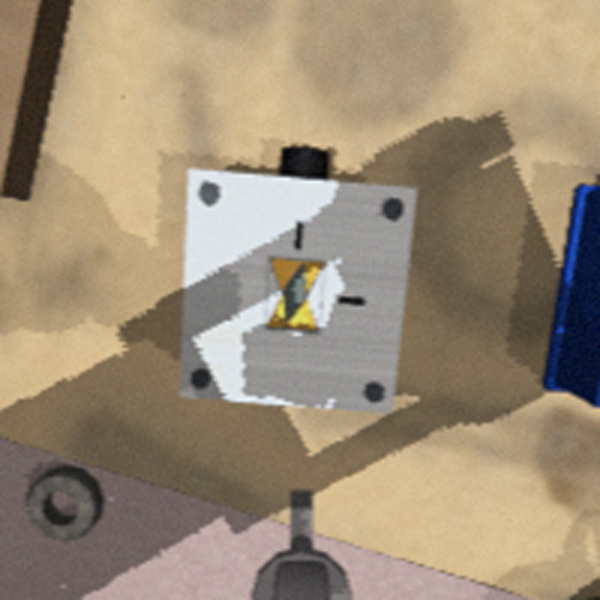

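Crop of the switch: screw heads at (209,192), (393,209), (374,391), (200,378); the keyway centre is near (296,294). The held key's bit is at (301,495) and its collar near (302,570).

```bash
python3 - <<'E'
from h import *
import pickle
from station import ctrl
o,d=pickle.load(open("w4.pkl","rb"))
W=lambda u,v:wray(d,o,u/3+155,v/3+20,.07)[:2]
def rep(P):
    P=np.array([W(*p) for p in P]);a,b,c,e=P
    s=(a-e)+(b-c);print("cen",P.mean(0),"x-ang",np.arctan2(s[1],s[0]),"sides",[np.linalg.norm(v) for v in (a-b,b-c,c-e,e-a)])
    return P
rep([(209,192),(393,209),(374,391),(200,378)])
rep([(189,169),(416,187),(393,412),(180,397)])
rep([(268,260),(326,262),(318,330),(270,328)])
# key in hand: bit edges
o=ctrl.get_obs();go(o,(.51,-.314,.153),.25);print(np.array(o["tool_pos"]))
E
```

```text
cen [ 0.50642493 -0.31449735] x-ang 0.22851363901996488 sides [np.float64(0.06837919684815745), np.float64(0.06788150431602855), np.float64(0.06847892945977199), np.float64(0.06867948287132876)]
cen [ 0.50643289 -0.31469734] x-ang 0.2343470675547345 sides [np.float64(0.08369199835272208), np.float64(0.08387905574266441), np.float64(0.08435968705441577), np.float64(0.08409423028551097)]
cen [ 0.50654094 -0.31504413] x-ang 0.2620841217499154 sides [np.float64(0.021893826811495494), np.float64(0.02535622841909024), np.float64(0.018521040887506793), np.float64(0.02516172418259746)]
shift [ 0.061  -0.0012  0.093 ] turn [ 0.003 -0.002  0.059] yaw 0.309
[ 0.45205498 -0.33346917  0.24595171]
```

```bash
python3 -m jog '[[[0.02,-0.001,0.02],[0,0,0.02]],[[0.04,-0.002,0.04],[0,0,0.05]],[[0.0565,-0.002,0.07],[0,0,0.077]],[[0.0565,-0.002,0.09],[0,0,0.077]],[[0.0565,-0.002,0.1],[0,0,0.077]]]'
python3 -m jog '[[[0,0,0],[0,0,0]],[[0,0,0],[0,0,0]],[[0,0,0],[0,0,0]],[[0,0,0],[0,0,0]]]'
python3 - <<'E'
from h import *
from station import ctrl,optics
import pickle
o=ctrl.get_obs();d=optics.get_image("wrist");pickle.dump((o,d),open("w5.pkl","wb"))
im=d["image"]
print(o["tool_pos"],o["contact_force"])
go(o,(.5054,-.3143,.145),.232)
cv2.imwrite("pics/w5.png",cv2.resize(im[90:290,155:355],(800,600)[::-1] if 0 else (600,600),interpolation=cv2.INTER_CUBIC))
E
```

```text
t: 9.05
tool_pos: [0.5043, -0.3132, 0.1421]
tool_rot: [-3.119, -0.365, 0.003]
contact_force: [-0.8, 0.2, -0.9]
opening: 0.0059
grip_force: 99.0
t: 9.45
tool_pos: [0.5051, -0.3148, 0.1455]
tool_rot: [3.119, 0.363, 0.003]
contact_force: [-1.0, -0.5, -0.8]
opening: 0.0057
grip_force: 99.0
[ 0.50511015 -0.31482494  0.14552093] [-0.96934146 -0.52422716 -0.7905624 ]
shift [ 0.0004 -0.0004  0.0005] turn [ 0.002 -0.002 -0.001] yaw 0.231
```

View pics/w5.png

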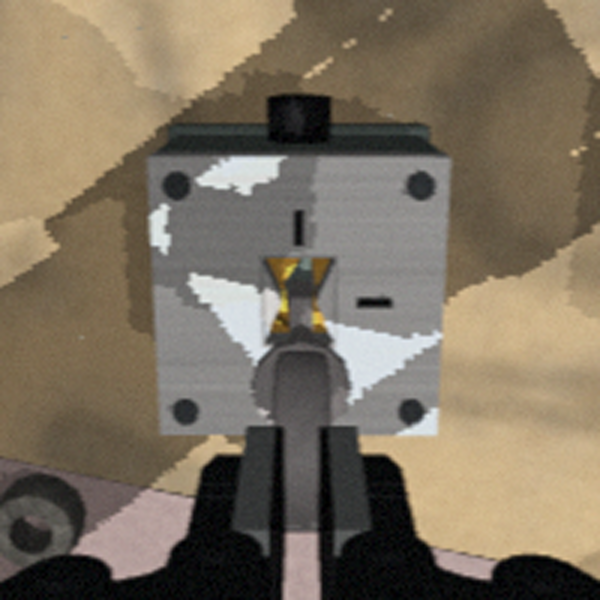

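The switch sits square in the view and the bit at (302,300) is over the keyway's middle at (299,297). I lower it into the mouth and then feel for the upper disc.

```bash
python3 -m jog '[[[0.0004,-0.0004,0.005],[0,0,0]],[[0.0004,-0.0004,0.01],[0,0,0]],[[0.0004,-0.0004,0.014],[0,0,0]],[[0.0004,-0.0004,0.018],[0,0,0]],[[0.0004,-0.0004,0.022],[0,0,0]]]'
python3 -m jog '[[[0,0,0.0],[0,0,0]],[[0,0,0.001],[0,0,0]],[[0,0,0.002],[0,0,0]],[[0,0,0.003],[0,0,0]],[[0,0,0.003],[0,0,0]]]'
python3 -m jog '[[[0,0,0.0005],[0,0,0]],[[0,0,0.001],[0,0,0]],[[0,0,0.0015],[0,0,0]],[[0,0,0.002],[0,0,0]],[[0,0,0.002],[0,0,0]]]'
```

```text
t: 10.0
tool_pos: [0.5047, -0.3135, 0.1211]
tool_rot: [-3.12, -0.363, 0.001]
contact_force: [0.2, 0.5, -1.2]
opening: 0.0059
grip_force: 99.0
t: 10.5
tool_pos: [0.5051, -0.3139, 0.1193]
tool_rot: [3.12, 0.363, 0.001]
contact_force: [0.1, -0.6, 0.9]
opening: 0.0058
grip_force: 99.1
t: 11.0
tool_pos: [0.5058, -0.3145, 0.119]
tool_rot: [3.118, 0.363, 0.003]
contact_force: [-0.5, 0.2, 7.7]
opening: 0.0054
grip_force: 100.0
```

Contact with the upper disc at TCP z 0.119, 8 N, as expected. I rock clockwise under light pressure.

```bash
python3 -m jog '[[[0,0,0],[0,0,0.09]],[[0,0,0],[0,0,0.18]],[[0,0,0],[0,0,0.27]],[[0,0,0],[0,0,0.35]],[[0,0,0],[0,0,0.42]]]'
python3 -m jog '[[[0,0,0.0005],[0,0,0.02]],[[0,0,0.001],[0,0,0.03]],[[0,0,0.001],[0,0,0.03]]]'
```

```text
t: 11.5
tool_pos: [0.5055, -0.3141, 0.1186]
tool_rot: [3.126, -0.3, 0.003]
contact_force: [-0.9, 0.9, 6.1]
opening: 0.0057
grip_force: 100.0
t: 11.8
tool_pos: [0.5043, -0.3132, 0.1148]
tool_rot: [-3.122, 0.342, 0.002]
contact_force: [0.0, -1.1, -1.1]
opening: 0.0059
grip_force: 99.0
```

The bit dropped into the upper disc (force gone, z 0.1148). Next I go down to the lower disc.

```bash
python3 -m jog '[[[0,0,0.001],[0,0,0]],[[0,0,0.002],[0,0,0]],[[0,0,0.003],[0,0,0]],[[0,0,0.004],[0,0,0]],[[0,0,0.004],[0,0,0]]]'
python3 -m jog '[[[0,0,0.0005],[0,0,0]],[[0,0,0.001],[0,0,0]],[[0,0,0.0015],[0,0,0]],[[0,0,0.0015],[0,0,0]]]'
```

```text
t: 12.3
tool_pos: [0.5046, -0.3135, 0.1114]
tool_rot: [-3.123, 0.342, 0.001]
contact_force: [0.0, 0.3, -0.9]
opening: 0.006
grip_force: 99.0
t: 12.7
tool_pos: [0.5049, -0.3137, 0.1104]
tool_rot: [3.123, -0.342, 0.0]
contact_force: [-0.2, -0.9, 0.2]
opening: 0.0059
grip_force: 99.1
```

```bash
python3 -m jog '[[[0,0,0.0005],[0,0,0]],[[0,0,0.001],[0,0,0]],[[0,0,0.0012],[0,0,0]],[[0,0,0.0012],[0,0,0]]]'
```

```text
t: 13.1
tool_pos: [0.5053, -0.314, 0.1101]
tool_rot: [3.122, -0.342, 0.002]
contact_force: [-0.6, -0.2, 5.0]
opening: 0.0056
grip_force: 99.7
```

Resting on the lower disc with 5 N. I press slightly more and rock back.

```bash
python3 -m jog '[[[0,0,0.0004],[0,0,-0.09]],[[0,0,0.0004],[0,0,-0.18]],[[0,0,0.0004],[0,0,-0.27]],[[0,0,0.0004],[0,0,-0.35]],[[0,0,0.0004],[0,0,-0.42]]]'
python3 -m jog '[[[0,0,0.0005],[0,0,-0.03]],[[0,0,0.001],[0,0,-0.04]],[[0,0,0.0015],[0,0,-0.04]],[[0,0,0.0015],[0,0,-0.04]]]'
```

```text
t: 13.6
tool_pos: [0.5055, -0.3143, 0.1098]
tool_rot: [3.123, 0.32, 0.002]
contact_force: [0.3, 0.6, 5.1]
opening: 0.0059
grip_force: 99.7
t: 14.0
tool_pos: [0.5058, -0.3145, 0.1089]
tool_rot: [3.116, 0.378, 0.003]
contact_force: [-0.5, 0.0, 6.1]
opening: 0.006
grip_force: 99.9
```

```bash
python3 -m jog '[[[0,0,0.0004],[0,0,-0.04]],[[0,0,0.0008],[0,0,-0.08]],[[0,0,0.0008],[0,0,-0.12]],[[0,0,0.0008],[0,0,-0.12]]]'
python3 -m jog '[[[0,0,0.0005],[0,0,0]],[[0,0,0.001],[0,0,0.03]],[[0,0,0.0015],[0,0,0.06]],[[0,0,0.002],[0,0,0.09]],[[0,0,0.002],[0,0,0.09]]]'
```

```text
t: 14.4
tool_pos: [0.5059, -0.3147, 0.1084]
tool_rot: [3.087, 0.565, 0.004]
contact_force: [-0.9, -0.7, 7.3]
opening: 0.0056
grip_force: 100.0
t: 14.9
tool_pos: [0.5043, -0.3133, 0.1033]
tool_rot: [-3.112, -0.425, 0.002]
contact_force: [0.3, -0.5, -0.4]
opening: 0.0054
grip_force: 99.0
```

Through the lower disc (z 0.1033, no force). I turn to 0 and go on down into the rotor slot.

```bash
python3 -m jog '[[[0,0,0.001],[0,0,0.02]],[[0,0,0.002],[0,0,0.04]],[[0,0,0.003],[0,0,0.04]],[[0,0,0.004],[0,0,0.04]],[[0,0,0.004],[0,0,0.04]]]'
python3 -m jog '[[[0,0,0.0005],[0,0,0]],[[0,0,0.001],[0,0,0]],[[0,0,0.0015],[0,0,0]],[[0,0,0.002],[0,0,0]],[[0,0,0.002],[0,0,0]]]'
```

```text
t: 15.4
tool_pos: [0.5047, -0.3134, 0.1]
tool_rot: [-3.12, -0.363, 0.0]
contact_force: [-0.4, 0.6, -0.2]
opening: 0.0057
grip_force: 99.0
t: 15.9
tool_pos: [0.5048, -0.3136, 0.0982]
tool_rot: [-3.12, -0.363, 0.0]
contact_force: [-0.2, 0.0, -0.7]
opening: 0.0059
grip_force: 99.0
```

```bash
python3 -m jog '[[[0,0,0.001],[0,0,0]],[[0,0,0.002],[0,0,0]],[[0,0,0.003],[0,0,0]],[[0,0,0.003],[0,0,0]]]'
python3 -m jog '[[[0,0,0.001],[0,0,0]],[[0,0,0.002],[0,0,0]],[[0,0,0.003],[0,0,0]],[[0,0,0.003],[0,0,0]]]'
```

```text
t: 16.3
tool_pos: [0.5048, -0.3136, 0.0952]
tool_rot: [3.12, 0.363, -0.0]
contact_force: [0.3, 0.3, -0.6]
opening: 0.0059
grip_force: 99.0
t: 16.7
tool_pos: [0.5047, -0.3136, 0.0921]
tool_rot: [-3.12, -0.363, 0.0]
contact_force: [0.0, -1.1, -0.1]
opening: 0.0058
grip_force: 99.0
```

```bash
python3 -m jog '[[[0,0,0.001],[0,0,0]],[[0,0,0.002],[0,0,0]],[[0,0,0.003],[0,0,0]],[[0,0,0.004],[0,0,0]],[[0,0,0.004],[0,0,0]]]'
python3 -m jog '[[[0,0,0.001],[0,0,0]],[[0,0,0.002],[0,0,0]],[[0,0,0.003],[0,0,0]],[[0,0,0.004],[0,0,0]],[[0,0,0.004],[0,0,0]]]'
```

```text
t: 17.2
tool_pos: [0.5047, -0.3136, 0.0881]
tool_rot: [-3.12, -0.363, 0.0]
contact_force: [-0.6, -0.8, -0.8]
opening: 0.0057
grip_force: 99.0
t: 17.7
tool_pos: [0.5046, -0.3134, 0.084]
tool_rot: [-3.12, -0.363, 0.001]
contact_force: [-0.9, -0.5, -0.9]
opening: 0.0061
grip_force: 99.0
```

```bash
python3 -m jog '[[[0,0,0.0004],[0,0,0]],[[0,0,0.0008],[0,0,0]],[[0,0,0.0012],[0,0,0]],[[0,0,0.0012],[0,0,0]]]'
python3 -m jog '[[[0,0,0.0004],[0,0,0]],[[0,0,0.0008],[0,0,0]],[[0,0,0.0008],[0,0,0]]]'
```

```text
t: 18.1
tool_pos: [0.5049, -0.3137, 0.0834]
tool_rot: [3.12, 0.363, 0.0]
contact_force: [-0.6, -0.3, 0.2]
opening: 0.0058
grip_force: 99.1
t: 18.4
tool_pos: [0.5051, -0.3138, 0.0833]
tool_rot: [3.12, 0.363, 0.001]
contact_force: [-1.6, 1.1, 5.0]
opening: 0.0061
grip_force: 99.7
```

The collar is down on the plate: z 0.0833 with 5 N. I turn clockwise.

```bash
python3 -m jog '[[[0,0,0],[0,0,0.08]],[[0,0,0],[0,0,0.16]],[[0,0,0],[0,0,0.24]],[[0,0,0],[0,0,0.32]],[[0,0,0],[0,0,0.4]]]'
python3 -m jog '[[[0,0,0],[0,0,0.1]],[[0,0,0],[0,0,0.2]],[[0,0,0],[0,0,0.3]],[[0,0,0],[0,0,0.4]],[[0,0,0],[0,0,0.5]]]'
python3 -c "
from station import ctrl
o=ctrl.get_obs();print(o['tool_rot'],o['wrist_torque'],o['contact_force'],o['q'])"
```

```text
t: 18.9
tool_pos: [0.5057, -0.3139, 0.0833]
tool_rot: [3.129, -0.269, 0.003]
contact_force: [0.7, 1.1, 3.9]
opening: 0.0061
grip_force: 99.6
t: 19.4
tool_pos: [0.5059, -0.3136, 0.0834]
tool_rot: [-2.966, 1.035, -0.004]
contact_force: [0.9, 1.4, 4.4]
opening: 0.006
grip_force: 99.6
[-2.96556033  1.03546076 -0.00382693] [ 0.3587285  -0.16635505  0.13897398] [0.86997076 1.36820606 4.43278308] [-6.80573439e-01  8.53342821e-02  1.78857308e+00  1.31279502e-03
  1.26554612e+00  1.56168571e+00]
```

```bash
python3 -m jog '[[[0,0,0],[0,0,0.1]],[[0,0,0],[0,0,0.2]],[[0,0,0],[0,0,0.3]],[[0,0,0],[0,0,0.4]],[[0,0,0],[0,0,0.5]]]'
python3 -m jog '[[[0,0,0],[0,0,0.04]],[[0,0,0],[0,0,0.08]],[[0,0,0],[0,0,0.11]],[[0,0,0],[0,0,0.11]]]'
python3 -c "
import numpy as np
from station import ctrl
o=ctrl.get_obs();r=o['tool_rot'];print(2*np.arctan2(r[1],r[0]),r,o['wrist_torque'],o['contact_force'],o['q'])"
```

```text
t: 19.9
tool_pos: [0.5061, -0.3134, 0.0834]
tool_rot: [-2.616, 1.736, -0.004]
contact_force: [0.3, 2.3, 4.3]
opening: 0.0061
grip_force: 99.6
t: 20.3
tool_pos: [0.5059, -0.3135, 0.0833]
tool_rot: [-2.521, 1.873, -0.003]
contact_force: [1.8, 3.5, 6.3]
opening: 0.0055
grip_force: 99.8
5.005067354819791 [-2.52053672  1.8729659  -0.00342746] [ 0.49881911 -0.38106715  0.1755636 ] [1.7958616  3.5389854  6.29401549] [-6.80515751e-01  8.53639221e-02  1.78858736e+00  1.51001137e-03
  1.26551663e+00  2.16794621e+00]
```

```bash
python3 -m jog '[[[0,0,0],[0,0,0.02]],[[0,0,0],[0,0,0.04]],[[0,0,0],[0,0,0.05]],[[0,0,0],[0,0,0.05]],[[0,0,0],[0,0,0.05]]]'
python3 -c "
import numpy as np
from station import ctrl
o=ctrl.get_obs();r=o['tool_rot'];print(2*np.arctan2(r[1],r[0])-2*np.pi,o['wrist_torque'],o['contact_force'])"
python3 -m jog '[[[0,0,0],[0,0,0.02]],[[0,0,0],[0,0,0.03]],[[0,0,0],[0,0,0.03]],[[0,0,0],[0,0,0.03]]]'
python3 - <<'E'
from h import *
from station import ctrl,optics
o=ctrl.get_obs();r=o['tool_rot'];print(2*np.arctan2(r[1],r[0])-2*np.pi,o['wrist_torque'],o['contact_force'],o["tool_pos"])
d=optics.get_image("wrist")["image"];cv2.imwrite("pics/w6.png",cv2.resize(d[140:340,155:355],(600,600)))
E
```

```text
t: 20.8
tool_pos: [0.5059, -0.3136, 0.0833]
tool_rot: [-2.473, 1.935, -0.003]
contact_force: [1.6, 2.8, 5.7]
opening: 0.006
grip_force: 99.8
-1.3275949033196959 [ 0.53329592 -0.38462925  0.16250604] [1.61553949 2.84918888 5.65358318]
t: 21.2
tool_pos: [0.5059, -0.3136, 0.0834]
tool_rot: [-2.444, 1.972, -0.003]
contact_force: [2.6, 2.9, 4.8]
opening: 0.0056
grip_force: 99.8
-1.3575655085430238 [ 0.45502846 -0.37525556  0.12909706] [2.56020499 2.91387564 4.83801502] [ 0.50590591 -0.31360843  0.08335049]
```

View pics/w6.png

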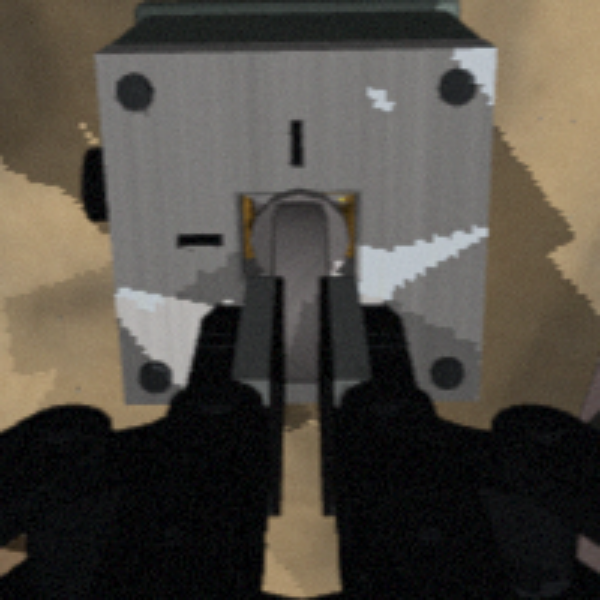

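The collar is seated and the head points along the turned tick, which is now at the top of the view (297,143). I add a small turn to confirm the stop.

```bash
python3 -m jog '[[[0,0,0],[0,0,0.02]],[[0,0,0],[0,0,0.03]],[[0,0,0],[0,0,0.03]],[[0,0,0],[0,0,0.03]],[[0,0,0],[0,0,0.03]]]' >/dev/null
python3 -c "
import numpy as np
from station import ctrl
o=ctrl.get_obs();r=o['tool_rot'];print(2*np.arctan2(r[1],r[0])-2*np.pi,o['wrist_torque'],o['contact_force'],o['effort'])"
python3 -m jog '[[[0,0,0],[0,0,0.02]],[[0,0,0],[0,0,0.03]],[[0,0,0],[0,0,0.03]],[[0,0,0],[0,0,0.03]],[[0,0,0],[0,0,0.03]]]'
python3 -c "
import numpy as np
from station import ctrl
o=ctrl.get_obs();r=o['tool_rot'];print(2*np.arctan2(r[1],r[0])-2*np.pi,o['wrist_torque'],o['contact_force'],o['effort'])"
```

```text
-1.3873612275826037 [ 0.50750468 -0.3855903   0.21800758] [1.86296866 2.39053876 5.23593692] [ -2.27383353 -34.86871719 -31.34729505  -0.89763729  -0.04470724
   0.23461511]
t: 22.25
tool_pos: [0.5059, -0.3136, 0.0834]
tool_rot: [-2.385, 2.043, -0.003]
contact_force: [2.6, 2.7, 5.7]
opening: 0.0055
grip_force: 100.0
-1.41685514568454 [ 0.493693   -0.38825877  0.40580493] [2.62435663 2.66380977 5.72386846] [-2.45060809e+00 -3.48859870e+01 -3.13425100e+01 -8.67793579e-01
 -3.25962121e-02  3.78250703e-01]
```

The torque rose from 0.13 to 0.41 Nm, so the key is against its stop. I let it settle and hand in.

```bash
python3 -m jog '[[[0,0,0],[0,0,0]],[[0,0,0],[0,0,0]],[[0,0,0],[0,0,0]],[[0,0,0],[0,0,0]],[[0,0,0],[0,0,0]]]'
python3 -c "
from station import ctrl,job
print(ctrl.get_obs()['wrist_torque']);print(job.finish_job())"
```

```text
t: 22.75
tool_pos: [0.5059, -0.3136, 0.0833]
tool_rot: [-2.385, 2.043, -0.003]
contact_force: [1.8, 2.7, 5.5]
opening: 0.0062
grip_force: 100.0
[ 0.51530305 -0.38456788  0.39265054]
the job is handed in; nothing more can be done
None
```

The setup key is home in the grey key switch, turned clockwise to its stop and still gripped there, and I handed the job in at 22.8 s; the judge's verdict was not shown.

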